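Teach in a touchless door switch

ROBOT

A 6-joint arm with a two-finger parallel gripper is mounted at the origin on the work surface. World frame = base frame: x ahead of the robot, y to its left, z up, the work surface at z = 0. Lengths are in m, angles in degrees, forces in N, time in s.
With the tool pointing down it reaches from about 0.375 to 0.9 m from the base axis. Payload 3.1 kg.
Tool frame: the origin (TCP) lies between the finger pads, 19 mm behind the fingertips; this is the grasp point; z points along the fingers, y is the line along which they close (so a half turn about z gives the same grasp; the last joint's range is limited). The gripper opens to 87 mm and grips with 3 to 60 N. Pads are 19 mm wide; open, the fingers measure 117 mm over their backs; the gripper's body (75 mm by 190 mm) begins 51 mm behind the grasp point.
Start: joints at [-76.748, 30.224, 82.088, -0, 67.689, -10.227], TCP at [0.249, -0.573, 0.241] pointing down, gripper open.
Joint ranges: [-176.69, 176.69], [-43.24, 126.21], [12.49, 139.97], [-82, 262], [0, 151.66], [-163.58, 163.58]. Speed limits (degrees/s): [159.86, 159.86, 180, 180, 180, 180].

INTERFACE

Orientations are given as a 3x3 rotation matrix whose columns are the frame's x, y, z axes.
In Python, from rig import telemetry, capture, camera_info, job gives the robot as it stands. The module is installed in compiled form; this text tells all that it offers.
- The arm moves only by the tool carry_out, never from a script. Its argument "deltas" is a list that holds one entry, the list of rows, each a list of 7 numbers: the shift along the tool's x, y, z scaled (see below), then the turn, a rotation vector about the tool's x, y, z scaled (see below), then the closure, from -1 (fully open) to 1 (shut). In form: [[[dx, dy, dz, ax, ay, az, claw], ...]]. A call has exactly 10 rows; each row is the pose to reach, as a shift and turn from the pose commanded when the call began, along the tool's axes at that moment, turning the shorter way round; what a row does not reach only later rows make up. The controller multiplies each number of a shift by 15 cm and each number of a turn by 360 degrees. A row lasts 1/12 s, in which the tool goes at most 41.7 mm and 7.16 degrees, less where a joint would pass 70% of its speed; a pose out of reach is approached as far as the arm can. A call with a number of a shift or a turn outside -1 to 1 is refused whole. A call with a gripper value outside its range is refused whole. The fingers move at their own pace and stop on an object; the grip force is fixed at half the most. Time passes only in rows, so rows that repeat a pose let the fingers close, or fill a call up. It gives the time, the measured TCP pose, the force, the opening and the grip force at its end, in the units of the state.
- telemetry.read_state(): the state, without advancing time (a new reading comes with each control period).
- capture(name): name is "scene" or "top" or "wrist"; returns the picture (420x560x3 uint8, red, green, blue); there is no depth.
- camera_info(name): a dict with "mtx" (3x3 intrinsics, pixels), "cam_to_world" (4x4, takes a point from camera to world coordinates); the wrist camera has in their place "T_tool_cam" (4x4, takes a point from camera to tool coordinates, whose origin is the TCP and whose axes are the flange's). Camera axes: x right, y down, z forward; pixel columns grow to the right and rows downward; lengths in m; the calibration is good to about 2 mm. A picture is of the moment at which its call begins: read the wrist's pose just before it. camera_info takes no time and is no camera call.
- job.hand_in(): hands the job in; it is judged then, once.
The state is a dict: "time_s": time; "joint_positions": joint angles; "qvel": joint speeds; "tau": joint torques, N m; "position": TCP position; "tcp_rot": TCP orientation; "force": force on the tool from outside, world axes, zero at the start; "moment": the same for the moment, N m; "opening": opening from 0.0 (shut) to 1.0 (fully open); "grasp_force": force on a finger pad.
Only numpy, scipy, OpenCV 4.12 (cv2) and the standard library are available. Lean on these libraries where they do the work, as an engineer would, in place of code of your own. Each camera call takes 0.05 s, during which the arm holds its last target. There are 200 camera calls.

TASK

Teach the touchless switch to the door control unit on the bench: press the round push button on the grey control unit fully in and let it spring back, then point at the touchless switch, the white box with the round dome (not the double rocker switch or the socket outlet), holding the fingertips about 2 to 3 cm above the middle of its dome for at least two seconds without touching it, and last push the control unit's lever all the way over, away from the robot, leaving it there. Use only the fingertips and lift nothing; do not touch any of the three white boxes or bring the fingertips close over the other two, and leave everything else on the bench where it is.

Things in the scene. Friction and masses are not known exactly. Their poses are not given: they have to be found in the camera images.
- controller: The dark grey control unit, a box 150 (x) x 200 (y) x 50 mm (z) fixed to the bench, turned up to about 20 degrees. Origin at the centre of its underside, z up, x away from the robot. On its top, 100 mm apart along its own y: the push button at y = -50 mm and the lever at y = +50 mm, both at x = 0.
- teach_top (a point): Centre of the top face of the dark round push button (28 mm across, in a 44 mm round black collar) on the control unit, 68 mm above the bench when not pressed. It is pressed straight down: 6 mm of travel, 5 N when fully in; it springs back.
- teach (a joint): Travel of the push button in m: 0 out, 0.006 fully in.
- mode_tip (a point): Centre of the black ball (26 mm across) at the end of the control unit's lever, a steel rod 10 mm thick; the ball centre is 70 mm from a hinge pin that lies along the unit's y, 22 mm above the unit's top (so 72 mm above the bench), on a block 70 x 50 x 25 mm with a pin boss 35 mm tall over the unit's top. The lever leans towards the unit's -x (the robot) at first.
- mode (a joint): Angle of the lever in rad: 0 leaning 0.5 rad to the unit's -x (towards the robot), 1.0 fully over, leaning 0.5 rad to its +x. Starts at 0 to 0.12. It moves with about 1 N at the ball and stays where it is left; hard stops at both ends.
- touchless: The touchless switch: a loose white box, 84 x 84 mm plate on top at 46 mm height, with a round dome 48 mm across and 10 mm tall in the middle. 0.25 kg. Origin at the centre of its underside, z up.
- dome_top (a point): Crown of the touchless switch's dome, 56 mm above the bench. This is the thing to point at.
- rocker: The double rocker switch, not to be pointed at: a loose white box of the same size, with two tilted oblong rocker keys (58 x 27 mm each) on top. Origin at the centre of its underside.
- rocker_top (a point): Middle of the rocker switch's top, 54 mm above the bench.
- socket: The socket outlet, not to be pointed at: a loose white box of the same size, with a square raised rim (56 x 56 x 10 mm) round a recess with two dark pin holes. Origin at the centre of its underside.
- socket_top (a point): Middle of the socket outlet, level with the top of its rim, 56 mm above the bench.
- tape: The loose roll of black tape (ring 54 mm across, 19 mm tall), a bystander to leave alone. Origin at the centre of its underside.
- gland: The loose grey cable gland (28 mm across, 36 mm tall), a bystander to leave alone. Origin at the centre of its underside.
- driver: The loose screwdriver with red handle, 200 mm long, a bystander to leave alone. Origin near the middle of its length, lying on the bench.
- case: The loose blue plastic case (200 x 68 x 35 mm), a bystander to leave alone. Origin at the centre of its underside.
- jbox_a: The larger loose open black junction box (90 x 90 x 50 mm), a bystander to leave alone. Origin at the centre of its underside.
- jbox_b: The smaller loose open black junction box (75 x 75 x 45 mm), a bystander to leave alone. Origin at the centre of its underside.
- terminal: The loose white terminal strip (20 x 50 x 18 mm) with four brass screws, a bystander to leave alone. Origin at the centre of its underside.
Things that resemble listed ones, but are neither listed nor needed, are in the scene too. Leave any purple or turquoise look-alike of the touchless alone.

How it is judged (in metres and radians):
On the way, in this order (a step that is already met when the one before it is completed fails the run):
1. the push button is pressed fully in (at least 4.5 of 6 mm) with the fingers (value of joint teach above 0.0045 m and contact force between the fingers and teach above 0.5 N), for 0.05 s.
2. button out, lever not yet over: the tool point stays for 2 s within 20 mm sideways of the dome's middle and 24 to 69 mm above its crown (fingertips about 5 to 50 mm above) (horizontal distance between the grasp point and dome_top below 0.02 m and z of the grasp point in the frame of dome_top between 0.024 and 0.069 m and value of joint teach below 0.002 m and value of joint mode below 0.3 rad), for 2 s.
3. the fingers touch the lever (contact force between the fingers and mode above 0.2 N), for 0.02 s.
4. the lever is pushed all the way over (above 0.85 rad of 1.0) (value of joint mode above 0.85 rad), for 0.2 s.
At the end, for the whole second after the job is handed in: The lever is over (above 0.85 rad), the button is out again (under 2 mm), the three white boxes are within 10 mm and the other loose things within 20 mm of where they started, at rest (value of joint mode above 0.85 rad and value of joint teach below 0.002 m and distance of each of touchless, rocker, socket from where it was at the start of the episode below 0.01 m and distance of each of tape, gland, driver, case, jbox_a, jbox_b, terminal from where it was at the start of the episode below 0.02 m and linear speed of each of touchless, rocker, socket below 0.02 m/s); the robot touches nothing.
It fails at once if the touchless switch is touched (over 0.5 N), moved more than 10 mm or lifted (contact force between any of the fingers, the arm and touchless above 0.5 N or distance of touchless from where it was at the start of the episode above 0.01 m).
It fails at once if the rocker switch is touched (over 0.5 N), moved more than 10 mm or lifted (contact force between any of the fingers, the arm and rocker above 0.5 N or distance of rocker from where it was at the start of the episode above 0.01 m).
It fails at once if the socket outlet is touched (over 0.5 N), moved more than 10 mm or lifted (contact force between any of the fingers, the arm and socket above 0.5 N or distance of socket from where it was at the start of the episode above 0.01 m).
It fails at once if the tool point comes over the middle of the rocker switch or the socket outlet (within 25 mm sideways) lower than 60 mm above its top ((horizontal distance between the grasp point and rocker_top below 0.025 m and z of the grasp point in the frame of rocker_top below 0.06 m) or (horizontal distance between the grasp point and socket_top below 0.025 m and z of the grasp point in the frame of socket_top below 0.06 m)).
It fails at once if a bystander is moved more than 20 mm, or lifted (distance of any of tape, gland, driver, case, jbox_a, jbox_b, terminal from where it was at the start of the episode above 0.02 m).
It also fails if it takes over 64 s, if anything falls off the work surface, if the arm or the gripper's body presses on something with over 40 N, if the wrist force passes 120 N, or if a joint passes its speed limit or range.

## Working session

There is one attempt and no reset: what is moved stays moved. The work goes in short steps, Python scripts to look and compute and a tool call to move; the robot and the scene stay as the last step left them, time stands still between calls to the robot, and variables do not carry over. Pictures are saved under pics/ and viewed, at most 10 in all, crops included, and the job is handed in when it is done.

Besides the shell and the picture viewer there is one more tool, called after ">>>" by a JSON object that holds its "method" and its "body". carry_out: Moves the arm, as the interface text tells. Its arguments: {"type":"object","properties":{"deltas":{"type":"array","items":{"type":"array","items":{"type":"array","items":{"type":"number"}}}}},"required":["deltas"]}

```bash
mkdir -p pics
python3 - <<'E'
from rig import telemetry, capture, camera_info
import cv2, numpy as np
s=telemetry.read_state(); print(s)
for n in("scene","top"):
    i=camera_info(n); print(n,i)
    cv2.imwrite(f"pics/{n}0.png",cv2.cvtColor(capture(n),cv2.COLOR_RGB2BGR))
print(camera_info("wrist"))
E
```

```text
{'time_s': 0.0, 'joint_positions': array([-7.67497534e+01,  3.02791803e+01,  8.21566035e+01, -9.67877437e-04,
        6.76905348e+01, -1.02265458e+01]), 'qvel': array([-0.06004624, -0.02849816,  0.02462826,  0.07186999,  0.0482709 ,
        0.04532736]), 'tau': array([ 1.06510286e-04, -4.40040457e+01, -1.76591152e+01,  6.31790701e-02,
        5.81494952e-02, -1.75058503e-04]), 'position': array([ 0.24885267, -0.57255515,  0.24026811]), 'tcp_rot': array([[ 9.17219048e-01,  3.98382915e-01, -5.20533447e-04],
       [ 3.98383078e-01, -9.17216623e-01,  2.14239943e-03],
       [ 3.76053401e-04, -2.17242128e-03, -9.99997570e-01]]), 'force': array([-0.13683591,  1.37400134,  0.60613736]), 'moment': array([ 0.02686335, -0.01457076,  0.02875274]), 'grasp_force': 0.0, 'opening': 1.0015821767807258}
scene {'mtx': array([[414.50362827,   0.        , 277.92960569],
       [  0.        , 414.50362827, 203.95824903],
       [  0.        ,   0.        ,   1.        ]]), 'cam_to_world': array([[ 0.7586176 ,  0.51212289, -0.40277721,  1.00112957],
       [ 0.6515145 , -0.59123363,  0.47536476, -0.59954
[... 473 characters left out ...]
033e-02],
       [ 1.64714570e-05, -4.84832182e-02, -9.98823997e-01,
         1.67124024e+00],
       [ 0.00000000e+00,  0.00000000e+00,  0.00000000e+00,
         1.00000000e+00]])}
{'mtx': array([[303.54438691,   0.        , 276.98007774],
       [  0.        , 303.54438691, 208.47851849],
       [  0.        ,   0.        ,   1.        ]]), 'T_tool_cam': array([[-1.71344618e-04, -9.66189131e-01, -2.57834316e-01,
         6.98117254e-02],
       [ 9.99999944e-01, -2.39979033e-04,  2.34726415e-04,
        -2.03921032e-04],
       [-2.88664941e-04, -2.57834262e-01,  9.66189117e-01,
        -1.43143835e-01],
       [ 0.00000000e+00,  0.00000000e+00,  0.00000000e+00,
         1.00000000e+00]])}
```

View pics/scene0.png

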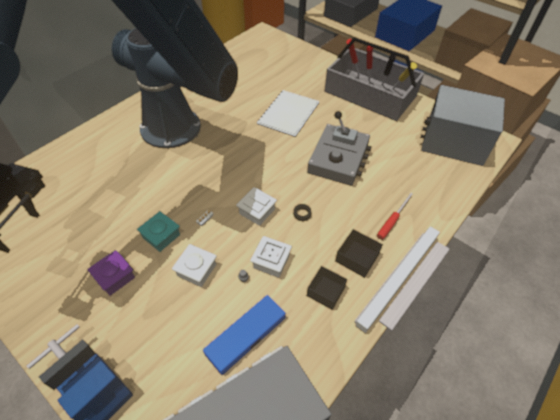

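View pics/top0.png

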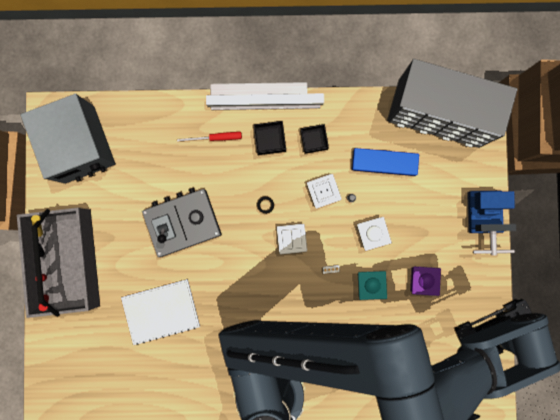

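The white boxes in the top view are at (374,233) with a round dome, (291,238) with two rocker keys, and (323,190) with pin holes. The teal (372,285) and purple (426,281) boxes are look-alikes. The touchless switch is the white one at (374,233), which is at (195,263) in the scene view. The control unit is at top (182,222), with its button at (196,217) and lever ball at about (162,238). I'll confirm this in one enlarged crop.

Run:
```python
import cv2, numpy as np
t=cv2.imread("pics/top0.png"); s=cv2.imread("pics/scene0.png")
c=lambda im,x,y,w,h:cv2.resize(im[y:y+h,x:x+w],(400,300),interpolation=cv2.INTER_CUBIC)
a=np.vstack([np.hstack([c(t,334,203,80,60),c(t,140,185,80,60)]),np.hstack([c(s,155,233,80,60),c(s,300,105,80,60)])])
a=np.vstack([np.hstack([c(t,334,203,80,60),c(t,136,186,88,66)]),np.hstack([c(s,155,233,80,60),c(s,296,106,100,75)])])
cv2.imwrite("pics/crop1.png",a)
```

```text
(no output)
```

View pics/crop1.png

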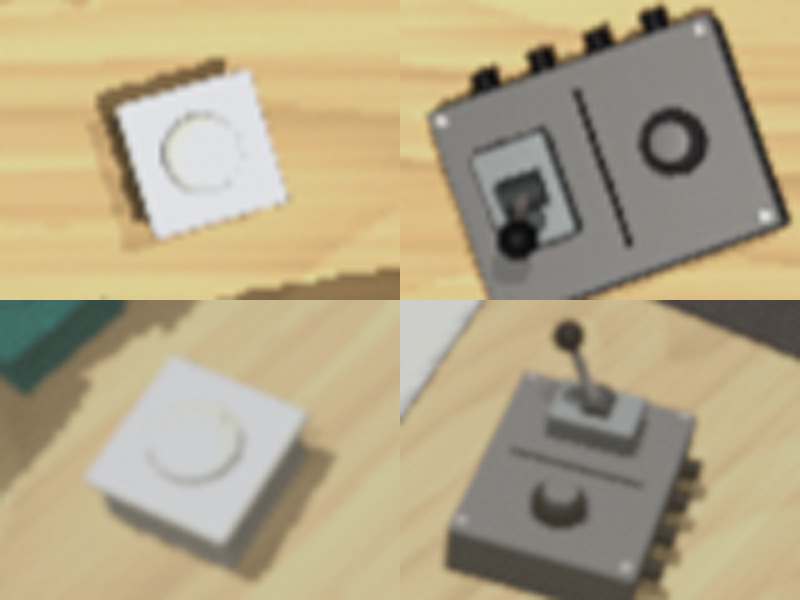

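The crops confirm it: a white plate with a round dome, at top (374,233) and scene (194,262). The button is at top (195.7,216.8) and scene (335.6,155). The ball is at top (161.3,238.4) and scene (337.6,114.4). Next I'll triangulate these points.

```bash
cat > h.py <<'E'
import numpy as np
from rig import camera_info
def ray(n,p):
    i=camera_info(n);T=i["cam_to_world"];d=T[:3,:3]@np.linalg.solve(i["mtx"],[*p,1]);return T[:3,3],d/np.linalg.norm(d)
def tri(rs):
    A=sum(np.eye(3)-np.outer(d,d) for o,d in rs);b=sum((np.eye(3)-np.outer(d,d))@o for o,d in rs)
    x=np.linalg.solve(A,b);return x,[round(1000*np.linalg.norm(np.cross(x-o,d)),1) for o,d in rs]
def atz(n,p,z):
    o,d=ray(n,p);return o+d*(z-o[2])/d[2]
E
python3 - <<'E'
from h import *
np.set_printoptions(precision=4,suppress=True)
P={"dome":((374,233.2),(193.6,261.6),.056),"button":((195.7,216.8),(335.6,154.9),.068),"ball":((161.3,238.4),(337.6,114.4),.133)}
for k,(t,s,z) in P.items(): print(k,*tri([ray("top",t),ray("scene",s)]),atz("top",t,z),atz("scene",s,z))
for k,t,z in(("rocker",(291,238),.054),("socket",(323,190),.056),("lampLU",(136+40/4.545,186+120/4.545),.05),("RU",(136+302/4.545,186+30/4.545),.05),("RD",(136+366/4.545,186+216/4.545),.05),("slot top",(136+178/4.545,186+90/4.545),.05),("slotbot",(136+230/4.545,186+245/4.545),.05)): print(k,atz("top",t,z))
E
```

```text
dome [ 0.4871 -0.3229  0.042 ] [np.float64(0.9), np.float64(0.9)] [ 0.4876 -0.32    0.056 ] [ 0.4943 -0.3277  0.056 ]
button [0.5449 0.2107 0.0615] [np.float64(0.3), np.float64(0.3)] [0.5444 0.2094 0.068 ] [0.5484 0.205  0.068 ]
ball [0.4818 0.2964 0.132 ] [np.float64(0.3), np.float64(0.3)] [0.4821 0.2964 0.133 ] [0.4822 0.2951 0.133 ]
rocker [ 0.4772 -0.0722  0.054 ]
socket [ 0.6192 -0.1703  0.056 ]
lampLU [0.5607 0.3651 0.05  ]
RU [0.6176 0.1917 0.05  ]
RD [0.4941 0.1505 0.05  ]
slot top [0.5791 0.2739 0.05  ]
slotbot [0.4764 0.2402 0.05  ]
```

Measured: button (0.545, 0.210), dome (0.489, -0.321), lever ball (0.482, 0.296, 0.132), unit yaw about 18.2°. These agree with the given geometry. The press needs the tool turned about 85° so the gripper body clears the lever. First I'll travel high with the fingers shut.

>>> {"method": "carry_out", "body": {"deltas": [[[0.1,-0.1,0,0,0,0,1],[0.2,-0.2,0,0,0,0,1],[0.3,-0.3,0,0,0,0,1],[0.4,-0.4,0,0,0,0,1],[0.5,-0.5,0,0,0,0,1],[0.6,-0.6,0,0,0,0,1],[0.7,-0.7,0,0,0,0,1],[0.8,-0.8,0,0,0,0,1],[0.9,-0.9,0,0,0,0,1],[0.97,-1,0,0,0,0,1]]]}}

```text
time_s: 0.93
position: [0.3232, -0.3762, 0.2409]
tcp_rot: [[0.917, 0.399, -0.0], [0.399, -0.917, 0.001], [0.0, -0.001, -1.0]]
force: [0.6, -0.4, 0.2]
opening: 0.322
grasp_force: 0.0
```

>>> {"method": "carry_out", "body": {"deltas": [[[0.1,-0.1,0,0,0,0,1],[0.2,-0.2,0,0,0,0,1],[0.3,-0.3,0,0,0,0,1],[0.4,-0.4,0,0,0,0,1],[0.5,-0.5,0,0,0,0,1],[0.6,-0.6,0,0,0,0,1],[0.7,-0.7,0,0,0,0,1],[0.8,-0.8,0,0,0,0,1],[0.9,-0.9,0,0,0,0,1],[0.97,-1,0,0,0,0,1]]]}}

```text
time_s: 1.77
position: [0.3969, -0.1809, 0.2411]
tcp_rot: [[0.917, 0.399, 0.0], [0.399, -0.917, 0.0], [0.0, -0.0, -1.0]]
force: [-0.1, -0.7, 0.1]
opening: 0.009
grasp_force: 0.0
```

>>> {"method": "carry_out", "body": {"deltas": [[[0.1,-0.1,0,0,0,-0.018,1],[0.2,-0.2,0,0,0,-0.036,1],[0.3,-0.3,0,0,0,-0.054,1],[0.4,-0.4,0,0,0,-0.072,1],[0.5,-0.5,0,0,0,-0.09,1],[0.6,-0.6,0,0,0,-0.108,1],[0.7,-0.7,0,0,0,-0.126,1],[0.8,-0.8,0,0,0,-0.144,1],[0.9,-0.9,0,0,0,-0.162,1],[0.97,-1,0,0,0,-0.18,1]]]}}

```text
time_s: 2.6
position: [0.4708, 0.0146, 0.2411]
tcp_rot: [[0.024, 1.0, 0.0], [1.0, -0.024, 0.0], [0.0, 0.0, -1.0]]
force: [-0.1, -0.6, -0.7]
opening: 0.005
grasp_force: 0.0
```

>>> {"method": "carry_out", "body": {"deltas": [[[0.1,0.05,0,0,0,-0.006,1],[0.2,0.1,0,0,0,-0.012,1],[0.3,0.15,0,0,0,-0.018,1],[0.4,0.2,0,0,0,-0.024,1],[0.5,0.25,0,0,0,-0.03,1],[0.6,0.3,0,0,0,-0.036,1],[0.7,0.35,0,0,0,-0.042,1],[0.8,0.4,0,0,0,-0.048,1],[0.9,0.45,0,0,0,-0.054,1],[1,0.46,0,0,0,-0.054,1]]]}}

```text
time_s: 3.43
position: [0.5446, 0.162, 0.2409]
tcp_rot: [[-0.306, 0.952, 0.001], [0.952, 0.306, -0.0], [-0.0, 0.001, -1.0]]
force: [-0.0, 0.5, -0.5]
opening: 0.007
grasp_force: 0.0
```

```bash
cat >> h.py <<'E'
def go(p):
    from rig import telemetry
    s=telemetry.read_state();print(s["position"].round(4),"yaw",np.degrees(np.arctan2(*s["tcp_rot"][[1,0],0])).round(1),"delta scaled",(s["tcp_rot"].T@(np.array(p)-s["position"])/.15).round(3))
def wpix(uv,z):
    from rig import telemetry
    s=telemetry.read_state();i=camera_info("wrist");R,T=s["tcp_rot"],i["T_tool_cam"]
    o=s["position"]+R@T[:3,3];d=R@T[:3,:3]@np.linalg.solve(i["mtx"],[*uv,1]);return o,d/np.linalg.norm(d)
E
python3 - <<'E'
from h import *; import cv2
from rig import capture
go([.545,.210,.12])
cv2.imwrite("pics/w1.png",cv2.cvtColor(capture("wrist"),cv2.COLOR_RGB2BGR))
E
```

```text
[0.5446 0.162  0.2409] yaw 107.8 delta scaled [0.304 0.1   0.806]
```

View pics/w1.png

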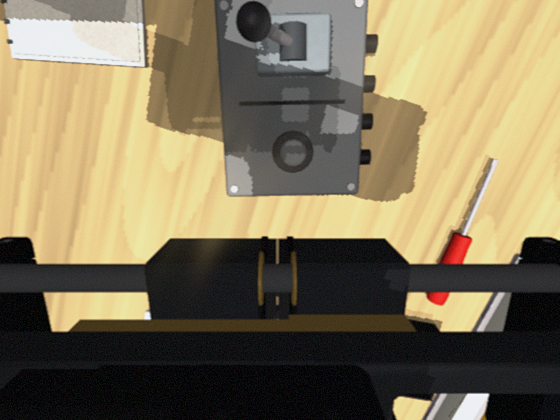

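The wrist view shows the button at (293,151) and the ball at (254,20). The control unit is square to the tool, and the shut fingers are at (277,275).

Run:
```python
from h import *
w=wpix((293,151),0); print(tri([w,ray("top",(195.7,216.8))]), w[0]+w[1]*(.068-w[0][2])/w[1][2])
w=wpix((254,20),0); print(tri([w,ray("top",(161.3,238.4))]), w[0]+w[1]*(.133-w[0][2])/w[1][2])
go([.545,.210,.12])
```

```text
(array([0.54603099, 0.21331077, 0.04601839]), [np.float64(0.8), np.float64(0.8)]) [0.54518601 0.21456845 0.068     ]
(array([0.48238751, 0.29829454, 0.13087095]), [np.float64(1.4), np.float64(1.4)]) [0.4829771  0.29914281 0.133     ]
[0.5443 0.1645 0.2409] yaw 107.8 delta scaled [0.286 0.096 0.807]
```

>>> {"method": "carry_out", "body": {"deltas": [[[0.06,0.02,0.1,0,0,0,1],[0.12,0.04,0.2,0,0,0,1],[0.18,0.06,0.3,0,0,0,1],[0.24,0.08,0.4,0,0,0,1],[0.29,0.1,0.5,0,0,0,1],[0.29,0.1,0.6,0,0,0,1],[0.29,0.1,0.7,0,0,0,1],[0.29,0.1,0.8,0,0,0,1],[0.29,0.1,0.88,0,0,0,1],[0.29,0.1,0.88,0,0,0,1]]]}}

```text
time_s: 4.32
position: [0.5424, 0.2065, 0.1066]
tcp_rot: [[-0.304, 0.953, -0.006], [0.953, 0.304, -0.001], [0.001, -0.006, -1.0]]
force: [-0.6, 0.1, -0.7]
opening: 0.006
grasp_force: 0.0
```

Run:
```python
from h import *; import cv2
from rig import capture
go([.545,.211,.081])
i=cv2.cvtColor(capture("wrist"),cv2.COLOR_RGB2BGR)
cv2.imwrite("pics/w2.png",i[100:400,80:480])
go([.545,.211,.081])
```

```text
[0.5424 0.2065 0.1066] yaw 107.7 delta scaled [0.023 0.026 0.17 ]
[0.5432 0.2067 0.1078] yaw 107.7 delta scaled [0.023 0.021 0.179]
```

View pics/w2.png

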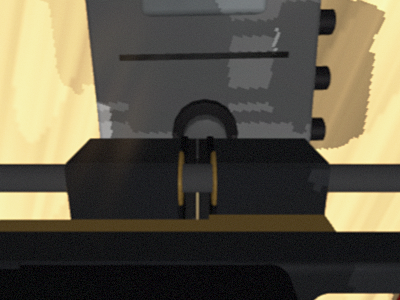

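The fingers are centred over the button, about 3 mm short. Now I'll press it gradually.

>>> {"method": "carry_out", "body": {"deltas": [[[0.02,0.02,0.04,0,0,0,1],[0.02,0.02,0.08,0,0,0,1],[0.02,0.02,0.11,0,0,0,1],[0.02,0.02,0.13,0,0,0,1],[0.02,0.02,0.15,0,0,0,1],[0.02,0.02,0.16,0,0,0,1],[0.02,0.02,0.17,0,0,0,1],[0.02,0.02,0.18,0,0,0,1],[0.02,0.02,0.18,0,0,0,1],[0.02,0.02,0.18,0,0,0,1]]]}}

```text
time_s: 5.2
position: [0.5468, 0.2112, 0.0849]
tcp_rot: [[-0.305, 0.952, 0.001], [0.952, 0.305, 0.0], [-0.0, 0.001, -1.0]]
force: [-3.9, -0.7, 16.6]
opening: 0.005
grasp_force: 8.3
```

>>> {"method": "carry_out", "body": {"deltas": [[[0,0,0.003,0,0,0,1],[0,0,0.006,0,0,0,1],[0,0,0.01,0,0,0,1],[0,0,0.01,0,0,0,1],[0,0,0.01,0,0,0,1],[0,0,0.01,0,0,0,1],[0,0,0.01,0,0,0,1],[0,0,0.01,0,0,0,1],[0,0,0.01,0,0,0,1],[0,0,0.01,0,0,0,1]]]}}

```text
time_s: 6.03
position: [0.5468, 0.2112, 0.0848]
tcp_rot: [[-0.305, 0.952, 0.002], [0.952, 0.305, 0.0], [-0.0, 0.002, -1.0]]
force: [-5.8, -1.5, 25.3]
opening: -0.0
grasp_force: 12.3
```

Run:
```python
from h import *; import cv2
from rig import capture,telemetry
s=telemetry.read_state();print(s["position"],s["force"])
i=cv2.cvtColor(capture("scene"),cv2.COLOR_RGB2BGR)[90:200,270:420]
j=cv2.cvtColor(capture("wrist"),cv2.COLOR_RGB2BGR)[180:290,200:350]
cv2.imwrite("pics/p1.png",cv2.resize(np.hstack([i,j]),None,fx=2.6,fy=2.6,interpolation=cv2.INTER_CUBIC))
```

```text
[0.54683705 0.21119726 0.0847613 ] [-5.75570011 -1.47219967 25.31428838]
```

View pics/p1.png

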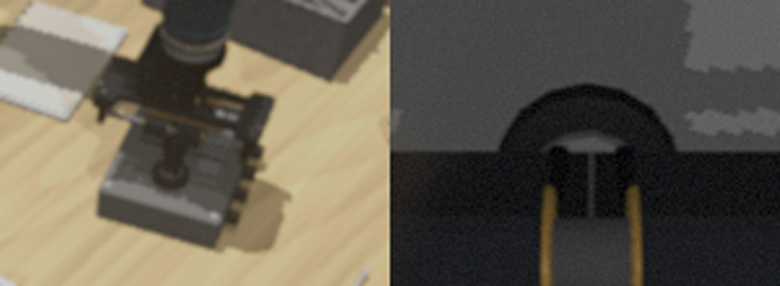

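z hasn't moved while the force rose 9 N, so this is a hard stop, presumably the button's own. To verify, I'll retreat in small steps and read the spring force.

>>> {"method": "carry_out", "body": {"deltas": [[[0,0,-0.01,0,0,0,1],[0,0,-0.02,0,0,0,1],[0,0,-0.03,0,0,0,1],[0,0,-0.04,0,0,0,1],[0,0,-0.04,0,0,0,1],[0,0,-0.04,0,0,0,1],[0,0,-0.04,0,0,0,1],[0,0,-0.04,0,0,0,1],[0,0,-0.04,0,0,0,1],[0,0,-0.04,0,0,0,1]]]}}

```text
time_s: 6.97
position: [0.5468, 0.2112, 0.0867]
tcp_rot: [[-0.304, 0.953, 0.0], [0.953, 0.304, 0.0], [0.0, 0.0, -1.0]]
force: [-0.8, 0.4, 4.0]
opening: 0.006
grasp_force: 2.0
```

>>> {"method": "carry_out", "body": {"deltas": [[[0,0,-0.01,0,0,0,1],[0,0,-0.01,0,0,0,1],[0,0,-0.01,0,0,0,1],[0,0,-0.01,0,0,0,1],[0,0,-0.01,0,0,0,1],[0,0,-0.01,0,0,0,1],[0,0,-0.01,0,0,0,1],[0,0,-0.01,0,0,0,1],[0,0,-0.01,0,0,0,1],[0,0,-0.01,0,0,0,1]]]}}

```text
time_s: 7.8
position: [0.5467, 0.2111, 0.0883]
tcp_rot: [[-0.304, 0.953, 0.0], [0.953, 0.304, 0.0], [0.0, 0.0, -1.0]]
force: [0.4, 1.7, 2.8]
opening: 0.005
grasp_force: 1.5
```

>>> {"method": "carry_out", "body": {"deltas": [[[0,0,-0.02,0,0,0,1],[0,0,-0.02,0,0,0,1],[0,0,-0.02,0,0,0,1],[0,0,-0.02,0,0,0,1],[0,0,-0.02,0,0,0,1],[0,0,-0.02,0,0,0,1],[0,0,-0.02,0,0,0,1],[0,0,-0.02,0,0,0,1],[0,0,-0.02,0,0,0,1],[0,0,-0.02,0,0,0,1]]]}}

```text
time_s: 8.63
position: [0.5463, 0.211, 0.0912]
tcp_rot: [[-0.304, 0.953, -0.001], [0.953, 0.304, -0.0], [0.0, -0.001, -1.0]]
force: [-0.8, -0.7, 0.8]
opening: 0.004
grasp_force: 0.6
```

The spring curve confirms a full press: 4 N, 2.8 N, then 0.8 N, which extrapolates to about 5.4 N at the stop. The button is out again. Next I'll rise and travel to the dome.

>>> {"method": "carry_out", "body": {"deltas": [[[0,0,-0.1,0,0,0,1],[0,0,-0.2,0,0,0,1],[0,0,-0.3,0,0,0,1],[0,0,-0.4,0,0,0,1],[0,0,-0.5,0,0,0,1],[0,0,-0.6,0,0,0,1],[0,0,-0.7,0,0,0,1],[0,0,-0.8,0,0,0,1],[0,0,-0.8,0,0,0,1],[0,0,-0.8,0,0,0,1]]]}}

```text
time_s: 9.47
position: [0.547, 0.2113, 0.2117]
tcp_rot: [[-0.304, 0.953, 0.002], [0.953, 0.304, 0.001], [-0.0, 0.002, -1.0]]
force: [0.0, 0.2, -0.1]
opening: 0.006
grasp_force: 0.0
```

>>> {"method": "carry_out", "body": {"deltas": [[[-0.08,-0.04,0,0,0,0,1],[-0.16,-0.08,0,0,0,0,1],[-0.24,-0.12,0,0,0,0,1],[-0.32,-0.16,0,0,0,0,1],[-0.4,-0.2,0,0,0,0,1],[-0.48,-0.24,0,0,0,0,1],[-0.56,-0.28,0,0,0,0,1],[-0.64,-0.32,0,0,0,0,1],[-0.72,-0.34,0,0,0,0,1],[-0.82,-0.36,0,0,0,0,1]]]}}

```text
time_s: 10.3
position: [0.5323, 0.0764, 0.2114]
tcp_rot: [[-0.304, 0.953, -0.0], [0.953, 0.304, 0.0], [0.0, 0.0, -1.0]]
force: [-0.5, 0.1, 0.5]
opening: 0.007
grasp_force: 0.0
```

>>> {"method": "carry_out", "body": {"deltas": [[[-0.08,-0.04,0,0,0,0,1],[-0.16,-0.08,0,0,0,0,1],[-0.24,-0.12,0,0,0,0,1],[-0.32,-0.16,0,0,0,0,1],[-0.4,-0.2,0,0,0,0,1],[-0.48,-0.24,0,0,0,0,1],[-0.56,-0.28,0,0,0,0,1],[-0.64,-0.32,0,0,0,0,1],[-0.72,-0.34,0,0,0,0,1],[-0.82,-0.36,0,0,0,0,1]]]}}

```text
time_s: 11.13
position: [0.5183, -0.0571, 0.2113]
tcp_rot: [[-0.304, 0.953, 0.0], [0.953, 0.304, 0.0], [0.0, 0.0, -1.0]]
force: [0.3, 0.4, -0.2]
opening: 0.005
grasp_force: 0.0
```

>>> {"method": "carry_out", "body": {"deltas": [[[-0.08,-0.04,0,0,0,0,1],[-0.16,-0.08,0,0,0,0,1],[-0.24,-0.12,0,0,0,0,1],[-0.32,-0.16,0,0,0,0,1],[-0.4,-0.2,0,0,0,0,1],[-0.48,-0.24,0,0,0,0,1],[-0.56,-0.28,0,0,0,0,1],[-0.64,-0.32,0,0,0,0,1],[-0.72,-0.34,0,0,0,0,1],[-0.82,-0.36,0,0,0,0,1]]]}}

```text
time_s: 11.97
position: [0.5043, -0.1906, 0.2112]
tcp_rot: [[-0.304, 0.953, -0.0], [0.953, 0.304, 0.001], [0.001, -0.0, -1.0]]
force: [0.6, 0.9, 0.1]
opening: 0.012
grasp_force: 0.0
```

Run:
```python
from h import *; import cv2
from rig import capture
go([.489,-.321,.101])
cv2.imwrite("pics/w3.png",cv2.cvtColor(capture("wrist"),cv2.COLOR_RGB2BGR))
go([.489,-.321,.101])
```

```text
[ 0.5043 -0.1906  0.2112] yaw 107.7 delta scaled [-0.797 -0.361  0.735]
[ 0.5058 -0.1942  0.2115] yaw 107.7 delta scaled [-0.769 -0.364  0.739]
```

View pics/w3.png

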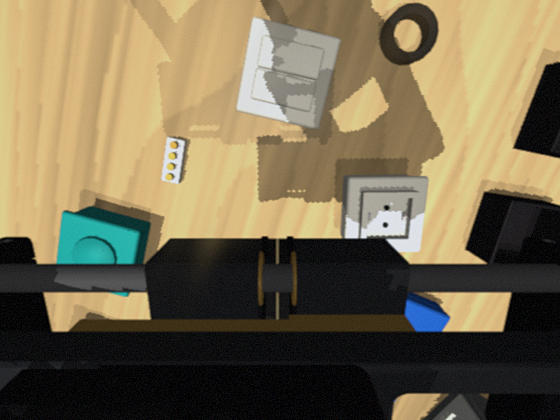

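The wrist view shows the rocker (288,72), the socket (385,210) and the teal look-alike (95,250). The touchless switch lies behind the gripper, so I rely on the two fixed views, which agree within 8 mm against a 20 mm tolerance.

>>> {"method": "carry_out", "body": {"deltas": [[[-0.08,-0.04,0,0,0,0,1],[-0.16,-0.08,0,0,0,0,1],[-0.24,-0.12,0,0,0,0,1],[-0.32,-0.16,0,0,0,0,1],[-0.4,-0.2,0,0,0,0,1],[-0.48,-0.24,0,0,0,0,1],[-0.56,-0.28,0,0,0,0,1],[-0.64,-0.32,0,0,0,0,1],[-0.72,-0.36,0,0,0,0,1],[-0.77,-0.36,0,0,0,0,1]]]}}

```text
time_s: 12.85
position: [0.4877, -0.3183, 0.2112]
tcp_rot: [[-0.303, 0.953, -0.0], [0.953, 0.303, -0.001], [-0.0, -0.0, -1.0]]
force: [0.4, -0.4, 1.1]
opening: 0.007
grasp_force: 0.0
```

>>> {"method": "carry_out", "body": {"deltas": [[[0,0,0.1,0,0,0,1],[0,0,0.2,0,0,0,1],[0,0,0.3,0,0,0,1],[0,0,0.4,0,0,0,1],[0,0,0.5,0,0,0,1],[0,0,0.6,0,0,0,1],[0,0,0.66,0,0,0,1],[0,0,0.7,0,0,0,1],[0,0,0.7,0,0,0,1],[0,0,0.7,0,0,0,1]]]}}

```text
time_s: 13.68
position: [0.4885, -0.3164, 0.1064]
tcp_rot: [[-0.304, 0.953, 0.0], [0.953, 0.304, -0.0], [-0.0, 0.0, -1.0]]
force: [-0.5, 0.1, 0.1]
opening: 0.006
grasp_force: 0.0
```

Run:
```python
from h import *; import cv2
from rig import capture
go([.489,-.321,.103])
i=cv2.cvtColor(capture("scene"),cv2.COLOR_RGB2BGR)[190:330,100:290]
j=cv2.cvtColor(capture("top"),cv2.COLOR_RGB2BGR)[160:300,280:470]
cv2.imwrite("pics/p2.png",cv2.resize(np.hstack([i,j]),None,fx=2.1,fy=2.1,interpolation=cv2.INTER_CUBIC))
```

```text
[ 0.4885 -0.3164  0.1064] yaw 107.7 delta scaled [-0.03  -0.006  0.023]
```

View pics/p2.png

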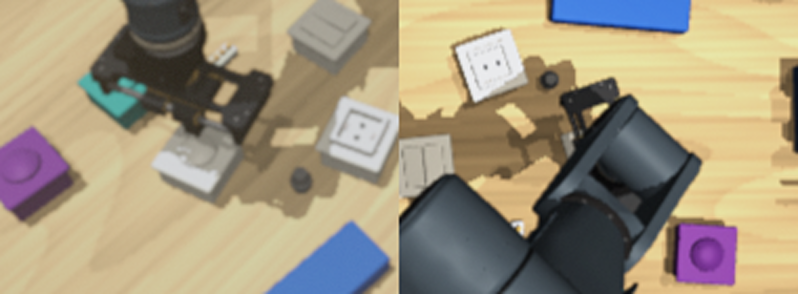

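The fingertips are just above the white dome (scene crop about (205,140)) and not touching. I'll correct by 4 mm and hold.

>>> {"method": "carry_out", "body": {"deltas": [[[-0.02,0,0.01,0,0,0,1],[-0.03,0,0.02,0,0,0,1],[-0.03,0,0.02,0,0,0,1],[-0.03,0,0.02,0,0,0,1],[-0.03,0,0.02,0,0,0,1],[-0.03,0,0.02,0,0,0,1],[-0.03,0,0.02,0,0,0,1],[-0.03,0,0.02,0,0,0,1],[-0.03,0,0.02,0,0,0,1],[-0.03,0,0.02,0,0,0,1]]]}}

```text
time_s: 14.62
position: [0.4896, -0.3204, 0.1033]
tcp_rot: [[-0.304, 0.953, -0.0], [0.953, 0.304, 0.0], [0.0, -0.0, -1.0]]
force: [0.0, 0.3, -0.1]
opening: 0.007
grasp_force: 0.0
```

>>> {"method": "carry_out", "body": {"deltas": [[[0,0,0,0,0,0,1],[0,0,0,0,0,0,1],[0,0,0,0,0,0,1],[0,0,0,0,0,0,1],[0,0,0,0,0,0,1],[0,0,0,0,0,0,1],[0,0,0,0,0,0,1],[0,0,0,0,0,0,1],[0,0,0,0,0,0,1],[0,0,0,0,0,0,1]]]}}

```text
time_s: 15.45
position: [0.4896, -0.3205, 0.1032]
tcp_rot: [[-0.304, 0.953, -0.0], [0.953, 0.304, 0.0], [0.0, 0.0, -1.0]]
force: [0.4, 0.4, 0.4]
opening: 0.002
grasp_force: 0.0
```

>>> {"method": "carry_out", "body": {"deltas": [[[0,0,0,0,0,0,1],[0,0,0,0,0,0,1],[0,0,0,0,0,0,1],[0,0,0,0,0,0,1],[0,0,0,0,0,0,1],[0,0,0,0,0,0,1],[0,0,0,0,0,0,1],[0,0,0,0,0,0,1],[0,0,0,0,0,0,1],[0,0,0,0,0,0,1]]]}}

```text
time_s: 16.28
position: [0.4896, -0.3205, 0.1033]
tcp_rot: [[-0.304, 0.953, -0.0], [0.953, 0.304, 0.0], [0.0, -0.0, -1.0]]
force: [-0.4, 0.6, -0.6]
opening: 0.006
grasp_force: 0.0
```

>>> {"method": "carry_out", "body": {"deltas": [[[0,0,0,0,0,0,1],[0,0,0,0,0,0,1],[0,0,0,0,0,0,1],[0,0,0,0,0,0,1],[0,0,0,0,0,0,1],[0,0,0,0,0,0,1],[0,0,0,0,0,0,1],[0,0,0,0,0,0,1],[0,0,0,0,0,0,1],[0,0,0,0,0,0,1]]]}}

```text
time_s: 17.12
position: [0.4896, -0.3205, 0.1033]
tcp_rot: [[-0.304, 0.953, -0.0], [0.953, 0.304, 0.0], [0.0, -0.0, -1.0]]
force: [0.3, 0.2, -0.4]
opening: 0.007
grasp_force: 0.0
```

>>> {"method": "carry_out", "body": {"deltas": [[[0,0,-0.1,0,0,0,1],[0,0,-0.2,0,0,0,1],[0,0,-0.3,0,0,0,1],[0,0,-0.4,0,0,0,1],[0,0,-0.5,0,0,0,1],[0,0,-0.6,0,0,0,1],[0,0,-0.7,0,0,0,1],[0,0,-0.8,0,0,0,1],[0,0,-0.8,0,0,0,1],[0,0,-0.8,0,0,0,1]]]}}

```text
time_s: 17.95
position: [0.4899, -0.3207, 0.2238]
tcp_rot: [[-0.304, 0.953, 0.001], [0.953, 0.304, -0.001], [-0.002, 0.001, -1.0]]
force: [0.2, -0.2, -0.2]
opening: 0.007
grasp_force: 0.0
```

The hold was 3.3 s, steady. Now to the lever: first to a point 60 mm on the robot side of the ball.

>>> {"method": "carry_out", "body": {"deltas": [[[0.1,0.02,0,0,0,0,1],[0.2,0.04,0,0,0,0,1],[0.3,0.06,0,0,0,0,1],[0.4,0.08,0,0,0,0,1],[0.5,0.1,0,0,0,0,1],[0.6,0.12,0,0,0,0,1],[0.7,0.14,0,0,0,0,1],[0.8,0.16,0,0,0,0,1],[0.9,0.18,0,0,0,0,1],[0.98,0.2,0,0,0,0,1]]]}}

```text
time_s: 18.78
position: [0.473, -0.1694, 0.2233]
tcp_rot: [[-0.305, 0.952, -0.0], [0.952, 0.305, 0.0], [0.0, -0.0, -1.0]]
force: [-0.0, -0.6, 0.8]
opening: 0.006
grasp_force: 0.0
```

>>> {"method": "carry_out", "body": {"deltas": [[[0.1,0.02,0,0,0,0,1],[0.2,0.04,0,0,0,0,1],[0.3,0.06,0,0,0,0,1],[0.4,0.08,0,0,0,0,1],[0.5,0.1,0,0,0,0,1],[0.6,0.12,0,0,0,0,1],[0.7,0.14,0,0,0,0,1],[0.8,0.16,0,0,0,0,1],[0.9,0.18,0,0,0,0,1],[0.98,0.2,0,0,0,0,1]]]}}

```text
time_s: 19.62
position: [0.4568, -0.0205, 0.2233]
tcp_rot: [[-0.305, 0.952, -0.0], [0.952, 0.305, 0.0], [0.0, -0.0, -1.0]]
force: [-0.3, 0.4, 0.2]
opening: 0.008
grasp_force: 0.0
```

>>> {"method": "carry_out", "body": {"deltas": [[[0.1,0.02,0,0,0,0,1],[0.2,0.04,0,0,0,0,1],[0.3,0.06,0,0,0,0,1],[0.4,0.08,0,0,0,0,1],[0.5,0.1,0,0,0,0,1],[0.6,0.12,0,0,0,0,1],[0.7,0.14,0,0,0,0,1],[0.8,0.16,0,0,0,0,1],[0.9,0.18,0,0,0,0,1],[0.98,0.2,0,0,0,0,1]]]}}

```text
time_s: 20.45
position: [0.4405, 0.1285, 0.2233]
tcp_rot: [[-0.305, 0.952, 0.0], [0.952, 0.305, 0.0], [0.0, 0.0, -1.0]]
force: [-1.1, -0.5, 0.6]
opening: 0.008
grasp_force: 0.0
```

>>> {"method": "carry_out", "body": {"deltas": [[[0.1,0.02,0,0,0,0,1],[0.2,0.04,0,0,0,0,1],[0.3,0.06,0,0,0,0,1],[0.4,0.08,0,0,0,0,1],[0.5,0.1,0,0,0,0,1],[0.6,0.12,0,0,0,0,1],[0.7,0.14,0,0,0,0,1],[0.8,0.16,0,0,0,0,1],[0.9,0.18,0,0,0,0,1],[0.98,0.2,0,0,0,0,1]]]}}

```text
time_s: 21.28
position: [0.4243, 0.2776, 0.2233]
tcp_rot: [[-0.305, 0.952, 0.0], [0.952, 0.305, 0.0], [0.0, 0.0, -1.0]]
force: [0.0, -0.2, -0.2]
opening: 0.007
grasp_force: 0.0
```

Run:
```python
from h import *
go([.425,.2775,.142])
```

```text
[0.4243 0.2776 0.2233] yaw 107.7 delta scaled [-0.002  0.004  0.542]
```

>>> {"method": "carry_out", "body": {"deltas": [[[0,0,0.1,0,0,0,1],[-0.01,0,0.2,0,0,0,1],[-0.01,0,0.3,0,0,0,1],[-0.01,0,0.4,0,0,0,1],[-0.01,0,0.5,0,0,0,1],[-0.01,0,0.54,0,0,0,1],[-0.01,0,0.54,0,0,0,1],[-0.01,0,0.54,0,0,0,1],[-0.01,0,0.54,0,0,0,1],[-0.01,0,0.54,0,0,0,1]]]}}

```text
time_s: 22.12
position: [0.4261, 0.275, 0.1432]
tcp_rot: [[-0.304, 0.953, 0.002], [0.953, 0.304, 0.001], [0.0, 0.002, -1.0]]
force: [-0.3, 0.1, -1.0]
opening: 0.008
grasp_force: 0.0
```

>>> {"method": "carry_out", "body": {"deltas": [[[0,0.06,0,0,0,0,1],[0,0.12,0,0,0,0,1],[0,0.18,0,0,0,0,1],[0,0.24,0,0,0,0,1],[0,0.3,0,0,0,0,1],[0,0.36,0,0,0,0,1],[0,0.42,0,0,0,0,1],[0,0.48,0,0,0,0,1],[0,0.54,0,0,0,0,1],[0,0.6,0,0,0,0,1]]]}}

```text
time_s: 22.95
position: [0.5121, 0.3025, 0.1421]
tcp_rot: [[-0.304, 0.953, -0.0], [0.953, 0.304, 0.0], [0.0, 0.0, -1.0]]
force: [-1.2, -0.1, 0.2]
opening: 0.005
grasp_force: 0.6
```

>>> {"method": "carry_out", "body": {"deltas": [[[0,0.01,0,0,0,0,1],[0,0.02,0,0,0,0,1],[0,0.03,0,0,0,0,1],[0,0.04,0,0,0,0,1],[0,0.05,0,0,0,0,1],[0,0.05,0,0,0,0,1],[0,0.05,0,0,0,0,1],[0,0.05,0,0,0,0,1],[0,0.05,0,0,0,0,1],[0,0.05,0,0,0,0,1]]]}}

```text
time_s: 23.78
position: [0.5182, 0.3044, 0.1423]
tcp_rot: [[-0.304, 0.953, -0.0], [0.953, 0.304, -0.0], [0.0, -0.0, -1.0]]
force: [-0.6, -0.7, -0.6]
opening: 0.001
grasp_force: 0.4
```

>>> {"method": "carry_out", "body": {"deltas": [[[0,0.01,0,0,0,0,1],[0,0.02,0,0,0,0,1],[0,0.03,0,0,0,0,1],[0,0.04,0,0,0,0,1],[0,0.04,0,0,0,0,1],[0,0.04,0,0,0,0,1],[0,0.04,0,0,0,0,1],[0,0.04,0,0,0,0,1],[0,0.04,0,0,0,0,1],[0,0.04,0,0,0,0,1]]]}}

```text
time_s: 24.62
position: [0.5243, 0.3063, 0.1424]
tcp_rot: [[-0.304, 0.953, 0.001], [0.953, 0.304, 0.0], [0.0, 0.001, -1.0]]
force: [-0.3, -0.0, 0.9]
opening: 0.008
grasp_force: 0.0
```

>>> {"method": "carry_out", "body": {"deltas": [[[0,0.01,0,0,0,0,1],[0,0.02,0,0,0,0,1],[0,0.03,0,0,0,0,1],[0,0.03,0,0,0,0,1],[0,0.03,0,0,0,0,1],[0,0.03,0,0,0,0,1],[0,0.03,0,0,0,0,1],[0,0.03,0,0,0,0,1],[0,0.03,0,0,0,0,1],[0,0.03,0,0,0,0,1]]]}}

```text
time_s: 25.45
position: [0.5258, 0.3069, 0.142]
tcp_rot: [[-0.305, 0.952, -0.006], [0.952, 0.305, -0.002], [-0.0, -0.006, -1.0]]
force: [-4.8, -1.9, 3.5]
opening: 0.004
grasp_force: 2.8
```

Run:
```python
from h import *; import cv2
from rig import capture
i=cv2.cvtColor(capture("scene"),cv2.COLOR_RGB2BGR)[80:190,280:430]
j=cv2.cvtColor(capture("wrist"),cv2.COLOR_RGB2BGR)[150:320,160:392]
f=lambda a:cv2.convertScaleAbs(cv2.resize(a,(400,293),interpolation=cv2.INTER_CUBIC),alpha=1.8,beta=10)
cv2.imwrite("pics/p3.png",np.hstack([f(i),f(j)]))
```

```text
(no output)
```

View pics/p3.png

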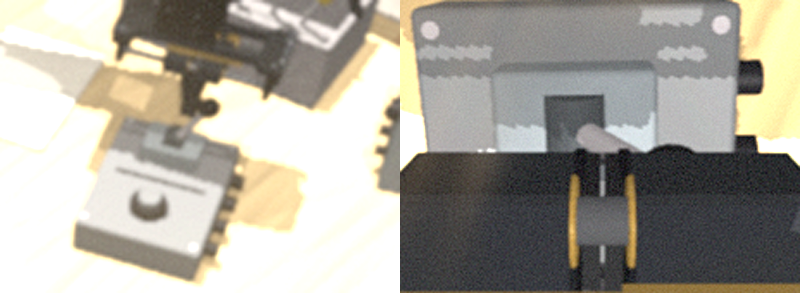

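The scene crop shows the ball leaning away at (207,105), and the force rose to 5 N at the predicted stop, so the lever is over. I'll back off and check once from the top.

>>> {"method": "carry_out", "body": {"deltas": [[[0,-0.05,0,0,0,0,1],[0,-0.1,0,0,0,0,1],[0,-0.2,0,0,0,0,1],[0,-0.3,0,0,0,0,1],[0,-0.4,0,0,0,0,1],[0,-0.4,-0.1,0,0,0,1],[0,-0.4,-0.2,0,0,0,1],[0,-0.4,-0.3,0,0,0,1],[0,-0.4,-0.4,0,0,0,1],[0,-0.4,-0.4,0,0,0,1]]]}}

```text
time_s: 26.38
position: [0.4731, 0.2901, 0.2052]
tcp_rot: [[-0.304, 0.952, 0.007], [0.953, 0.304, 0.003], [0.0, 0.008, -1.0]]
force: [0.7, -0.2, 0.2]
opening: 0.005
grasp_force: 0.0
```

>>> {"method": "carry_out", "body": {"deltas": [[[-0.1,0,-0.1,0,0,0,1],[-0.2,0,-0.2,0,0,0,1],[-0.3,0,-0.2,0,0,0,1],[-0.4,0,-0.2,0,0,0,1],[-0.5,0,-0.2,0,0,0,1],[-0.6,0,-0.2,0,0,0,1],[-0.7,0,-0.2,0,0,0,1],[-0.8,0,-0.2,0,0,0,1],[-0.9,0,-0.2,0,0,0,1],[-1,0,-0.2,0,0,0,1]]]}}

```text
time_s: 27.22
position: [0.5167, 0.1457, 0.2314]
tcp_rot: [[-0.304, 0.953, -0.0], [0.953, 0.304, 0.0], [0.0, -0.0, -1.0]]
force: [-0.4, -1.0, -0.8]
opening: 0.003
grasp_force: 0.0
```

Run:
```python
from h import *; import cv2
from rig import capture
t=cv2.cvtColor(capture("top"),cv2.COLOR_RGB2BGR);s=cv2.cvtColor(capture("scene"),cv2.COLOR_RGB2BGR)
f=lambda a,x,y:cv2.resize(a[y:y+75,x:x+100],(400,300),interpolation=cv2.INTER_CUBIC)
cv2.imwrite("pics/p4.png",np.hstack([f(t,136,180),f(s,296,100)]))
```

```text
(no output)
```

View pics/p4.png

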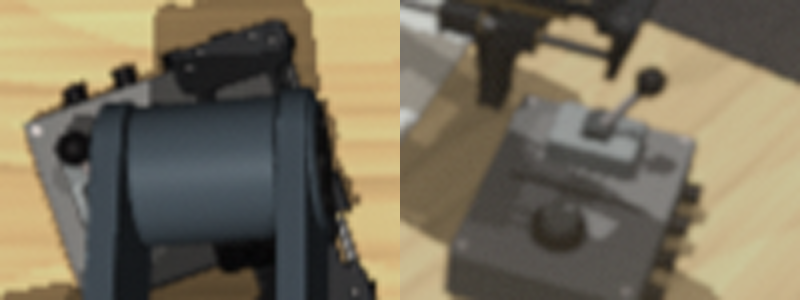

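The ball is now at top (153.4,216.6) and scene (358.4,119.6), leaning away from the robot. The button is out and the arm is clear.

Run:
```python
from h import *
from rig import job
x,e=tri([ray("top",(153.4,216.6)),ray("scene",(358.4,119.6))]); o=(x-[.514,.3055,.072])@[.95,.31,0]
print(x,e,"lever angle",np.arctan2(o,x[2]-.072)+.5)
if np.arctan2(o,x[2]-.072)+.5>.9: print(job.hand_in())
```

```text
[0.54412704 0.31872967 0.13153698] [np.float64(0.4), np.float64(0.4)] lever angle 1.0025407914169717
the job is handed in; nothing more can be done
None
```

I pressed the button fully in and it sprang back, held the fingertips over the touchless dome for about 3 s, and left the lever fully over (measured 1.00 rad); the job is handed in, verdict not shown.

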